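# Wind down the stabilizer leg of a bioreactor stand onto its bench pad

### The arm

A 6-joint arm with a two-finger parallel gripper is mounted at the origin on the work surface. World frame = base frame: x ahead of the robot, y to its left, z up, the work surface at z = 0. Lengths are in m, angles in rad, forces in N, time in s.
With the tool pointing down it reaches from about 0.375 to 0.825 m from the base axis. Payload 5.5 kg.
Tool frame: the origin (TCP) lies midway between the tips of the shut fingers; the grasp point (between the pads) lies 19 mm behind it (ctrl.pinch_z is the z of the grasp point in the tool frame, in m); z points along the fingers, y is the line along which they close (so a half turn about z gives the same grasp; the last joint's range is limited). The gripper opens to 85 mm and grips with 20 to 120 N. Pads are 22 mm wide; open, the fingers measure 114 mm over their backs; the gripper's body (76 mm by 85 mm) begins 54 mm behind the grasp point. The pads swing forward as they close: fully open they stand 13 mm farther back than shut.
Start: joints at [-1.254, 0.314, -0.047, 1.21, 0, 1.571], TCP at [0.187, -0.57, 0.231] pointing down, gripper open.
Joint ranges: [-2.67, 2.67], [-0.69, 1.73], [-1.03, 1.25], [-2.08, 2.16], [-1.42, 1.45], [-3.14, 3.14]. Speed limits (rad/s): [2.39, 2.39, 3.01, 3.14, 3.14, 3.14].

### API

Orientations are given as a unit quaternion [w, x, y, z].
In Python, from rig import ctrl gives the robot as it stands. The module is installed in compiled form; this text tells all that it offers.
- The arm moves only by the tool servo_tool, never from a script. Its argument "plan" is a list of rows, each a list of 7 numbers: the turn, a rotation vector about the tool's x, y, z in rad, then the shift along the tool's x, y, z in cm, then the closure in counts, from 0 (fully open) to 255 (shut). In form: [[ax, ay, az, x, y, z, claw], ...]. A call has 1 to 8 rows; each row shifts and turns the commanded pose from where the row before left it, along the tool's axes as they then stand; what a row does not reach is not made up. A row lasts 1/8 s, in which the tool goes at most 62.5 mm and 10.7 degrees, less where a joint would pass 70% of its speed; a pose out of reach is approached as far as the arm can. A call is refused whole if a number of a shift passes 6.25 or a number of a turn 0.188, either way. A call with a gripper value outside its range is refused whole. The fingers move at their own pace and stop on an object; "newtons" is the grip in N (left out, the last holds). Time passes only in rows, so rows that do not move let the fingers close. It gives the time, the measured TCP pose, the force, the opening and the grip force at its end, in the units of the state.
- ctrl.observe(): the state, without advancing time (a new reading comes with each control period).
- ctrl.grab_frame(name): name is "scene" or "top" or "wrist"; returns a dict with "color" (420x560x3 uint8, blue, green, red), "fx", "fy", "cx", "cy" (pixels), "rvec" (rotation vector, rad) and "tvec" (3), from world to camera coordinates, as OpenCV has them. Camera axes: x right, y down, z forward; pixel columns grow to the right and rows downward; lengths in m; the calibration is good to about 2 mm. A picture is of the moment at which its call begins. There is no depth.
- ctrl.hand_in(): hands the job in; it is judged then, once.
The state is a dict: "time": time; "joint_positions": joint angles; "dq": joint speeds; "joint_torque": joint torques, N m; "ee_pos": TCP position; "tcp_rot": TCP orientation; "wrist_force": force on the tool from outside, world axes, zero at the start; "moment": the same for the moment, N m; "gripper_width": finger opening in m; "gripper_force": force on a finger pad.
Only numpy, scipy, OpenCV 4.12 (cv2) and the standard library are available. Lean on these libraries where they do the work, as an engineer would, in place of code of your own. Each camera call takes 0.05 s, during which the arm holds its last target. There are 200 camera calls.

### The job

Steady the wheeled bioreactor stand before its stirrer is run: slide the loose grey bench pad under the foot of its stabilizer leg so that the whole foot will land on it, then wind the crank clockwise until you feel the foot bite on the pad, and go on about a quarter turn past that first bite so that the leg bears firmly. Do not wind it any harder than that, or the stand is jacked up off its castors; then let go of the crank. Leave the glass vessel untouched and the other things on the bench where they are.

Things in the scene. Friction and masses are not known exactly. Their poses are not given: they have to be found in the camera images.
- stand: Stainless stand of a 5 L glass bioreactor on four locked castors; heavy, stays put. Origin: on the bench exactly under the vertical axis of its stabilizer leg. From there a 32 mm square beam (84 to 116 mm above the bench) runs along the own +y to the wheeled frame (300 x 270 mm, centre 40 mm along +x, 345 mm along +y). Past 250 N on the foot the near castors are jacked off the bench.
- leg_tube (a point): Lower end of the leg's grey outer tube (45 mm diameter), on the leg axis, 68 mm above the bench. Out of it comes a 33 mm inner tube with a round foot, 60 mm diameter, rubber sole. How far the leg is already wound down is not given: the sole starts 20 to 34 mm above the bench. Once on the pad the sole gives about 1 mm per 45 N, so a quarter turn (3 mm) past first contact loads it to about 130 N.
- gear_head (a point): Centre of the top face of the 62 mm square gear head on the leg, on the leg axis, 223 mm above the bench, under the crank. The leg moves straight down 12 mm for each full clockwise turn (seen from above) of the crank. The screw is self-locking: the crank stays where it is left.
- crank: Hand crank on the gear head, turning about the vertical leg axis. Origin on that axis, 230 mm above the bench; own +x points along the 60 mm arm to the handle; arm and hub reach up to 249 mm. Running free it takes a steady 8 N or so at the handle (0.5 N m); once the foot bears, the effort grows about 1.4 N per 30 degrees, to about 12 N a quarter turn after first contact.
- vessel: The glass vessel on the stand with steel head plate and black stirrer motor: upright, 256 mm across at the head plate, from 115 to 605 mm above the bench. The origin lies on its axis at bench height, z up.
- crank_handle (a point): Centre of the red upright handle of the crank, 275 mm above the bench: a round grip 23 mm in diameter and 62 mm tall, axis vertical, 60 mm from the crank axis. The grip revolves freely on its own spindle, so it can be held fast while the crank is wound round.
- pad_center (a point): Centre of the plate of the loose grey bench pad, half-way up its 12 mm; z up. The plate is 100 x 100 mm; a flat tongue 34 mm wide, 10 mm thick runs from it along the pad's own -y and carries an orange bar handle. The pad weighs about 0.35 kg, lies flat and slides easily on the bench.
- pad_handle (a point): Centre of the pad's orange bar handle, 154 mm from the plate's centre along the pad's own -y, 41 mm above the bench; axes as the pad. The bar runs along y: 76 mm long, 14 mm wide across x, 16 mm tall (top 49 mm above the bench), on a post at each end; the gap under it down to the tongue is 23 mm.
- media_bottle: Amber bottle with a blue cap, 86 mm diameter, 165 mm tall; origin under its centre. Bystander.
- acid_bottle: Clear bottle with a red cap, 60 mm diameter, 125 mm tall; origin under its centre. Bystander.
- base_bottle: Clear bottle with a green cap, 56 mm diameter, 105 mm tall; origin under its centre. Bystander.
- beaker: White plastic beaker, 84 mm diameter, 100 mm tall; origin under its centre. Bystander.
- spanner: Steel spanner lying on the bench; origin on the bench under its middle. Bystander.
- clamp_ring: Steel clamp ring, 68 mm outside diameter, 14 mm tall; origin under its centre. Bystander.
- sample_jar: Small glass jar with an orange cap, 44 mm diameter, 50 mm tall; origin under its centre. Bystander.

How it is judged:
On the way, in this order (a step that is already met when the one before it is completed fails the run):
1. the pad lies under the foot of the leg, its centre within 15 mm of the leg's axis (horizontal distance between pad_center and stand below 0.015 m and height (world z) of pad_center below 0.01 m and angle between pad_center's own z axis and vertical below 0.05 rad), for 0.2 s.
2. the foot bears on the pad with more than 70 N (contact force between stand and pad above 70 N), for 0.2 s.
At the end, for the whole second after the job is handed in: The pad lies flat under the leg, its centre within 15 mm of the leg's axis, the foot bears on it with 70 to 210 N (about a quarter turn past first contact), the crank is at rest and let go (horizontal distance between pad_center and stand below 0.015 m and angle between pad_center's own z axis and vertical below 0.05 rad and contact force between stand and pad between 70 and 210 N and angular speed of crank below 0.1 rad/s); the robot touches nothing.
It fails at once if the leg is overwound: the foot presses on the pad with more than 250 N, jacking the stand's near castors off the bench (contact force between stand and pad above 250 N).
It fails at once if the glass vessel is bumped (more than 3 N) (contact force between any of the fingers, the arm and vessel above 3 N).
It fails at once if another thing on the bench is shifted by more than 30 mm (distance of any of media_bottle, acid_bottle, base_bottle, beaker, spanner, clamp_ring, sample_jar from where it was at the start of the episode above 0.03 m).
It also fails if it takes over 72 s, if anything falls off the work surface, if the arm or the gripper's body presses on something with over 40 N, if the wrist force passes 120 N, or if a joint passes its speed limit or range.

## Working session

There is one attempt and no reset: what is moved stays moved. The work goes in short steps, Python scripts to look and compute and a tool call to move; the robot and the scene stay as the last step left them, time stands still between calls to the robot, and variables do not carry over. Pictures are saved under pics/ and viewed, at most 10 in all, crops included, and the job is handed in when it is done.

Besides the shell and the picture viewer there is one more tool, called as name([rows], argument=value, ...), one row to a line, values as JSON. servo_tool: Moves the arm, as the interface text tells. Its arguments: {"type":"object","properties":{"plan":{"type":"array"},"newtons":{"type":"number"}},"required":["plan"]}

```bash
mkdir -p pics; cat > h.py <<'E'
import numpy as np, cv2
from rig import ctrl
def grab(n,save=None):
    f=ctrl.grab_frame(n)
    if save: cv2.imwrite('pics/'+save,f['color'])
    return f
def ray(f,u,v):
    R=cv2.Rodrigues(np.array(f['rvec'],float))[0];t=np.array(f['tvec'],float).ravel()
    d=R.T@np.array([(u-f['cx'])/f['fx'],(v-f['cy'])/f['fy'],1]);return -R.T@t,d
def onz(f,u,v,z):
    o,d=ray(f,u,v);return o+d*(z-o[2])/d[2]
def proj(f,p):
    return cv2.projectPoints(np.array([p],float),np.array(f['rvec'],float),np.array(f['tvec'],float),np.array([[f['fx'],0,f['cx']],[0,f['fy'],f['cy']],[0,0,1.]]),None)[0].ravel()
def blobs(f,lo,hi,amin=30):
    m=cv2.inRange(cv2.cvtColor(f['color'],cv2.COLOR_BGR2HSV),lo,hi)
    n,l,s,c=cv2.connectedComponentsWithStats(m)
    return [(s[i].tolist(),c[i].round(1).tolist()) for i in range(1,n) if s[i][4]>amin]
def tri(*rs):
    A=0;b=0
    for o,d in rs:
        d=d/np.linalg.norm(d);P=np.eye(3)-np.outer(d,d);A=A+P;b=b+P@o
    return np.linalg.solve(A,b)
E
python3 - <<'E'
from h import *
s=grab('scene','s1.png');t=grab('top','t1.png')
cv2.imwrite('pics/st1.png',cv2.resize(np.vstack([s['color'],t['color']]),(440,600)) if 0 else s['color'])
for n,f in(('s',s),('t',t)):
    print(n,ray(f,0,0)[0].round(3),f['fx'])
    print('red',blobs(f,(0,130,60),(6,255,255)),blobs(f,(174,130,60),(180,255,255)));print('or',blobs(f,(7,150,100),(20,255,255)))
E
```

```text
s [ 1.242 -0.801  1.157] 511.5752335977943
red [([344, 47, 7, 15, 66], [346.1, 52.9]), ([246, 158, 9, 21, 168], [249.9, 167.8]), ([309, 273, 12, 12, 109], [314.5, 278.2]), ([177, 391, 64, 29, 993], [208.3, 409.4])] []
or [([327, 36, 8, 7, 37], [330.4, 38.9]), ([184, 233, 14, 13, 145], [190.5, 239.1]), ([153, 299, 26, 27, 219], [165.2, 310.3]), ([265, 301, 29, 25, 390], [280.1, 314.8])]
t [ 0.437 -0.006  1.605] 469.19785933479585
red [([420, 106, 63, 48, 2697], [450.9, 128.1]), ([306, 147, 9, 8, 54], [310.0, 150.6]), ([120, 237, 11, 6, 58], [124.8, 239.7]), ([284, 242, 9, 8, 49], [288.0, 245.1]), ([212, 270, 5, 7, 32], [214.1, 273.1]), ([145, 276, 6, 8, 43], [147.5, 279.3])] []
or [([338, 142, 26, 26, 355], [349.0, 156.1]), ([387, 229, 25, 4, 74], [399.5, 231.0]), ([331, 269, 13, 14, 145], [337.0, 275.5]), ([25, 313, 6, 12, 67], [27.4, 318.4]), ([1, 318, 7, 14, 82], [3.8, 324.5]), ([24, 353, 6, 13, 68], [26.3, 358.6]), ([0, 362, 6, 14, 75], [2.4, 368.3])]
```

View pics/s1.png

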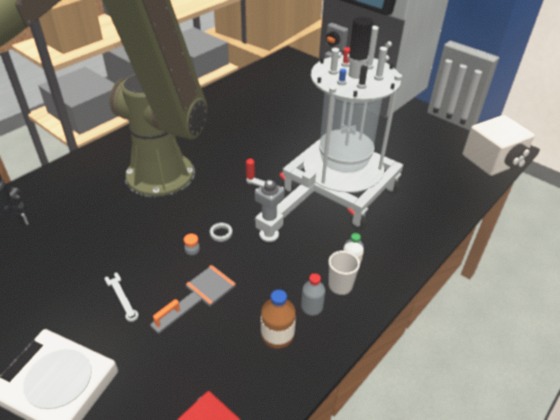

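View pics/t1.png

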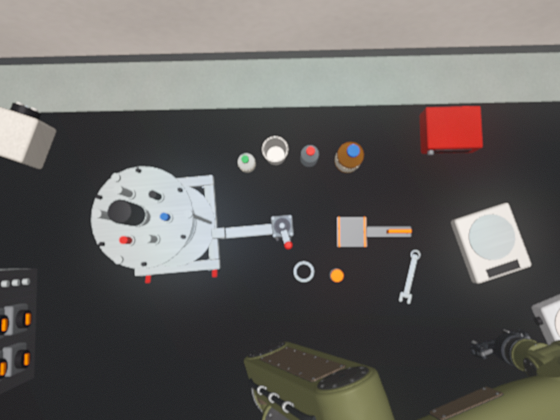

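The scene view shows the stand's leg at about (268,215), the red crank handle at (250,168), the pad plate at (211,285) and the orange bar at (166,312). In the top view the gear head is at (282,226), the crank handle at (288,245), the plate at (352,232) and the bar at (400,231). The path from the pad to the leg is free.

```bash
python3 - <<'E'
from h import *
o=ctrl.observe();print(o['ee_pos'],o['tcp_rot'],ctrl.pinch_z)
s=grab('scene');t=grab('top')
print('bar top',onz(t,399.5,231,.049).round(4))
hs=cv2.cvtColor(t['color'],cv2.COLOR_BGR2HSV)
x0,y0=330,208;m=(hs[y0:255,x0:374,2]>75).astype(np.uint8)
c=max(cv2.findContours(m,0,1)[0],key=cv2.contourArea);r=cv2.minAreaRect(c);print('plate',r);print(onz(t,r[0][0]+x0,r[0][1]+y0,.012).round(4))
m=cv2.inRange(hs,(7,120,90),(22,255,255));p=np.argwhere(m[222:240,384:416])
mu=p.mean(0)+[222,384];print('bar',onz(t,mu[1],mu[0],.049).round(4), cv2.fitLine(p[:,::-1].astype(np.float32),2,0,.01,.01).ravel())
print('handle',tri(ray(t,288,244.5),ray(s,249.9,167.8)).round(4),onz(t,288,244.5,.306).round(4))
for n,f in(('t',t),('s',s)):
    pass
a=cv2.resize(t['color'][195:265,240:320],None,fx=5,fy=5,interpolation=2);b=cv2.resize(s['color'][150:250,225:305],None,fx=5,fy=5,interpolation=2)[:, :400]
b=cv2.resize(b,None,fx=.7,fy=.7);a=np.vstack([a,np.zeros((0,400,3),np.uint8)])
b=b[:350];b=np.hstack([b]);cv2.imwrite('pics/z1.png',np.hstack([a,b]))
E
```

```text
[ 0.18677011 -0.56965952  0.23051583] [-7.60702484e-04  9.87477880e-01  1.57755645e-01 -1.16064873e-04] -0.0187
bar top [ 0.5053 -0.3765  0.049 ]
plate ((24.5, 23.5), (31.0, 37.0), 90.0)
[ 0.5077 -0.2336  0.012 ]
bar [ 0.5068 -0.377   0.049 ] [ 9.9996316e-01 -8.5805021e-03  1.5616161e+01  8.5353537e+00]
handle [ 0.4616 -0.0082  0.2798] [ 0.4619 -0.0074  0.306 ]
```

View pics/z1.png

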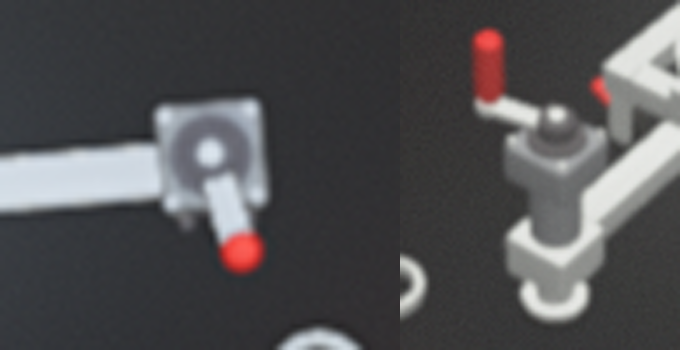

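```bash
python3 - <<'E'
from h import *
t=grab('top');s=grab('scene')
print('axis hub',onz(t,281.6,225.3,.252).round(4))
# gear head square corners in crop -> top face z .223
c=np.array([[158,104],[258,98],[268,205],[160,210]]).mean(0)/5;print('gear',onz(t,240+c[0]-.4,195+c[1]-.4,.223).round(4))
u,v=225+155/3.5,150+298/3.5
print('foot',[onz(s,u,v,z).round(4) for z in(.03,.04)])
u,v=225+157/3.5,150+118/3.5
print('hub tri',tri(ray(t,281.6,225.3),ray(s,u,v)).round(4))
E
```

```text
axis hub [0.5185 0.0101 0.252 ]
gear [0.5198 0.0098 0.223 ]
foot [array([0.512 , 0.0171, 0.03  ]), array([0.5185, 0.0098, 0.04  ])]
hub tri [0.5187 0.01   0.2441]
```

servo_tool([
  [0, 0, -0.179, 0, 0, 0, 100],
  [0, 0, -0.179, 0, 0, 0, 100],
  [0, 0, -0.179, 0, 0, 0, 100],
  [0, 0, -0.179, 0, 0, 0, 100],
  [0, 0, -0.179, 0, 0, 0, 100],
  [0, 0, -0.179, 0, 0, 0, 100],
  [0, 0, -0.18, 0, 0, 0, 100],
], newtons=60)

```text
time: 1.18
ee_pos: [0.1869, -0.5701, 0.2312]
tcp_rot: [-0.0, 0.705, 0.709, 0.0]
wrist_force: [-0.2, 0.2, -0.1]
gripper_width: 0.0519
gripper_force: 0.0
```

servo_tool([
  [0, 0, 0, 3, 5, 0, 100],
  [0, 0, 0, 3, 5, 0, 100],
  [0, 0, 0, 3, 5, 0, 100],
  [0, 0, 0, 3, 5, 0, 100],
  [0, 0, 0, 3, 5, 0, 100],
  [0, 0, 0, 3, 5, 0, 100],
  [0, 0, 0, 1.3, 2, 5, 100],
  [0, 0, 0, 0, 0, 5, 100],
])

```text
time: 2.17
ee_pos: [0.5095, -0.376, 0.1306]
tcp_rot: [0.001, 0.706, 0.708, 0.0]
wrist_force: [-1.3, -1.0, -0.5]
gripper_width: 0.0519
gripper_force: 0.0
```

servo_tool([
  [0, 0, 0, 0, -0.3, 4, 100],
  [0, 0, 0, 0, 0, 4, 100],
  [0, 0, 0, 0, 0, 2.8, 100],
  [0, 0, 0, 0, 0, 0, 100],
  [0, 0, 0, 0, 0, 0, 255],
  [0, 0, 0, 0, 0, 0, 255],
  [0, 0, 0, 0, 0, 0, 255],
  [0, 0, 0, 0, 0, 0, 255],
])

```text
time: 3.18
ee_pos: [0.5053, -0.3781, 0.0253]
tcp_rot: [0.002, 0.707, 0.707, 0.0]
wrist_force: [0.7, -0.3, 6.3]
gripper_width: 0.0131
gripper_force: 59.6
```

```bash
python3 - <<'E'
from h import *
t=grab('top');w=grab('wrist')
o=ctrl.observe();print(o['ee_pos'],o['gripper_width'],o['gripper_force'],o['wrist_force'])
hs=cv2.cvtColor(t['color'],cv2.COLOR_BGR2HSV)
x0,y0=332,208;m=cv2.inRange(hs,(5,70,70),(25,255,255))[y0:255,x0:374]
p=np.argwhere(m);print('orange trim px',p.min(0)+[y0,x0],p.max(0)+[y0,x0])
a=cv2.resize(t['color'][195:265,320:420],None,fx=4,fy=4,interpolation=2);cv2.imwrite('pics/z2.png',np.hstack([a,cv2.resize(w['color'],(373,280))]))
E
```

```text
[ 0.50523476 -0.37810316  0.0252467 ] 0.012790376322421816 59.56343650817871 [-1.39459249  0.43534873  6.71402939]
orange trim px [215 338] [247 366]
```

View pics/z2.png

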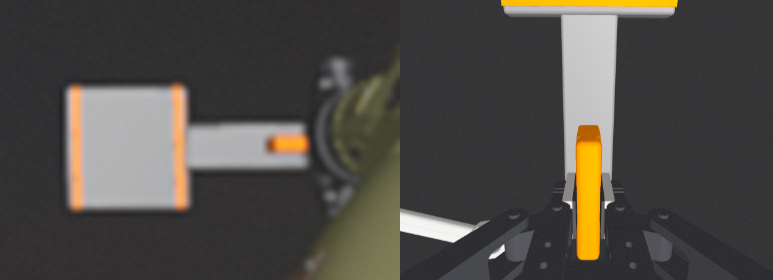

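The wrist view shows the bar clamped between the fingers at about (588,190), and the plate is centred near (351.5,231.6) in the top image. I'll slide it to the leg.

servo_tool([
  [0, 0, 0, 1.5, 0.1, -0.1, 255],
  [0, 0, 0, 3.5, 0.2, 0, 255],
  [0, 0, 0, 3.5, 0.2, 0, 255],
  [0, 0, 0, 3.5, 0.2, 0, 255],
  [0, 0, 0, 3.5, 0.2, 0, 255],
  [0, 0, 0, 3.5, 0.2, 0, 255],
  [0, 0, 0, 3, 0.2, 0, 255],
  [0, 0, 0, 1.5, 0.1, 0, 255],
])

```text
time: 4.28
ee_pos: [0.5184, -0.1412, 0.0252]
tcp_rot: [0.001, 0.707, 0.708, -0.0]
wrist_force: [-0.4, -4.5, 5.0]
gripper_width: 0.0132
gripper_force: 59.4
```

```bash
python3 - <<'E'
from h import *
t=grab('top');s=grab('scene')
o=ctrl.observe();print(o['ee_pos'],o['gripper_width'],o['gripper_force'],o['wrist_force'])
a=cv2.resize(t['color'][190:265,245:345],None,fx=4,fy=4,interpolation=2);b=cv2.resize(s['color'][185:285,205:305],(300,300),interpolation=2);cv2.imwrite('pics/z3.png',np.hstack([a,b]))
E
```

```text
[ 0.51843881 -0.13963357  0.02523569] 0.01280273432201358 60.043471455574036 [-0.71898384  4.01306531  7.95806655]
```

View pics/z3.png

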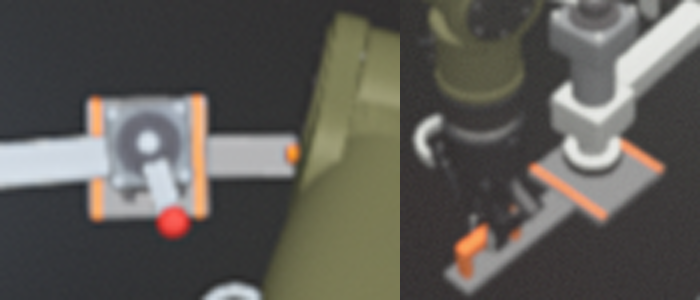

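The top view shows the plate at (281.6,228.9), about 3 mm beyond the axis. The scene view shows the foot above the plate. I'll nudge the pad back, release and rise.

servo_tool([
  [0, 0, 0, -0.3, 0.2, 0, 255],
  [0, 0, 0, 0, 0, 0, 255],
  [0, 0, 0, 0, 0, 0, 255],
  [0, 0, 0, 0, 0, 0, 90],
  [0, 0, 0, 0, 0, 0, 90],
  [0, 0, 0, 0, 0, 0, 90],
  [0, 0, 0, 0, 0, -3, 90],
  [0, 0, 0, 0, 0, -5, 90],
])

```text
time: 5.38
ee_pos: [0.518, -0.1447, 0.1033]
tcp_rot: [-0.002, 0.707, 0.707, -0.001]
wrist_force: [0.3, -0.2, 0.1]
gripper_width: 0.0553
gripper_force: 0.0
```

servo_tool([
  [0, 0, 0, 0, 0, -6, 90],
  [0, 0, 0, 0, 0, -6, 90],
  [0, 0, 0, 0, 0, -6, 90],
  [0, 0, 0, 0, 0, -6, 90],
  [0, 0, 0, 0, 0, -1.5, 90],
  [0, 0, 0, 0, 0, 0, 90],
  [0, 0, 0, 0, 0, 0, 90],
])

```text
time: 6.25
ee_pos: [0.5191, -0.145, 0.357]
tcp_rot: [-0.002, 0.707, 0.707, -0.001]
wrist_force: [0.6, -0.2, -0.1]
gripper_width: 0.0553
gripper_force: 0.0
```

```bash
python3 - <<'E'
from h import *
t=grab('top')
o=ctrl.observe();print(o['time'],o['ee_pos'],o['joint_positions'])
hs=cv2.cvtColor(t['color'],cv2.COLOR_BGR2HSV)
p=np.argwhere(cv2.inRange(hs,(7,70,70),(25,255,255))[205:250,262:300]);print(p.min(0)+[205,262],p.max(0)+[205,262])
for c in ((p.min(0)+p.max(0))/2+[205,262],): print('pad',onz(t,c[1],c[0],.012).round(4))
E
```

```text
6.3 [ 0.51901941 -0.14490972  0.35695328] [-2.72290063e-01  1.81461486e-01  6.53041655e-02  1.45848312e+00
  3.94755809e-05  1.29859887e+00]
[213 268] [244 297]
pad [0.5219 0.01   0.012 ]
```

servo_tool([
  [0, 0, 0, 4.5, -2, 0, 90],
  [0, 0, 0, 4.5, -2, 0, 90],
  [0, 0, 0, 4.7, -1.7, 0, 90],
  [0, 0, 0, 0, 0, 0, 90],
  [0, 0, 0, 0, 0, 3.5, 90],
  [0, 0, 0, 0, 0, 0, 90],
], newtons=50)

```text
time: 7.05
ee_pos: [0.4611, -0.0086, 0.3213]
tcp_rot: [-0.002, 0.707, 0.707, -0.002]
wrist_force: [0.1, -0.5, 0.3]
gripper_width: 0.0548
gripper_force: 0.0
```

```bash
python3 - <<'E'
from h import *
w=grab('wrist','w2.png');o=ctrl.observe();print(o['ee_pos'])
print(proj(w,(.4616,-.0078,.306)),proj(w,(.5187,.010,.249)),blobs(w,(0,130,60),(8,255,255)))
E
```

```text
[ 0.46190175 -0.00868138  0.32287979]
[285.80870485 259.79876815] [379.78627268 193.24679815] [([257, 206, 46, 71, 2589], [280.1, 242.0])]
```

View pics/w2.png

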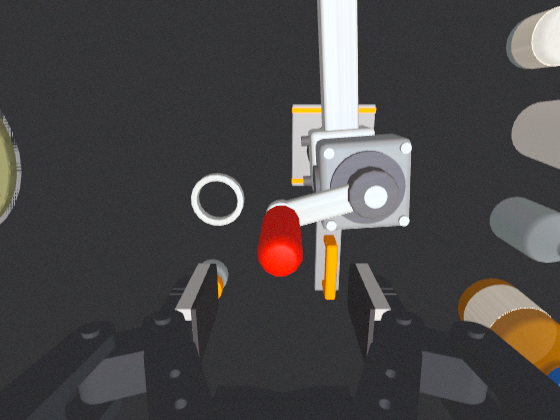

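The wrist view has the red handle between the open fingers at (280,255) and the hub at (375,197), which agrees with my measurement. I'll go down and grip.

servo_tool([
  [0, 0, 0, 0, 0, 3, 90],
  [0, 0, 0, 0, 0, 2.9, 90],
  [0, 0, 0, 0, 0, 0, 90],
  [0, 0, 0, 0, 0, 0, 255],
  [0, 0, 0, 0, 0, 0, 255],
  [0, 0, 0, 0, 0, 0, 255],
  [0, 0, 0, 0, 0, 0, 255],
])

```text
time: 7.98
ee_pos: [0.4599, -0.0082, 0.2671]
tcp_rot: [-0.001, 0.707, 0.707, -0.001]
wrist_force: [-14.2, 0.9, 12.1]
gripper_width: 0.0218
gripper_force: 48.8
```

```bash
cat > arc.py <<'E'
from h import *
import sys
C=np.array([.519,.010])
def st():
    o=ctrl.observe();r=np.array(o['ee_pos'][:2])-C;a=np.arctan2(r[1],r[0]);F=np.array(o['wrist_force'])
    ur=r/np.linalg.norm(r);uc=np.array([ur[1],-ur[0]])
    print('t',round(o['time'],2),'ang',round(np.degrees(a),1),'r',np.linalg.norm(r).round(4),'Ft %.1f Fr %.1f Fz %.1f'%(-F[:2]@uc,F[:2]@ur,F[2]),o['gripper_width'])
    return o
def table(a0,step,n):
    P=np.array([[.06*np.cos(np.radians(a0-step*i)),.06*np.sin(np.radians(a0-step*i))] for i in range(n+1)])*100
    D=np.diff(np.round(P,2),axis=0)
    print([[0,0,0,round(d[1],2),round(d[0],2),0,255] for d in D])
E
python3 - <<'E'
from arc import *
o=st();print(o['ee_pos'])
a=-162.6
for k in range(3): table(a-120*k,15,8)
E
```

```text
t 7.97 ang -162.9 r 0.0618 Ft -5.0 Fr 13.3 Fz 12.1 0.021777103475597175
[ 0.45994332 -0.00819826  0.26706205]
[[0, 0, 0, np.float64(1.54), np.float64(-0.26), 0, 255], [0, 0, 0, np.float64(1.56), np.float64(0.13), 0, 255], [0, 0, 0, np.float64(1.47), np.float64(0.54), 0, 255], [0, 0, 0, np.float64(1.28), np.float64(0.9), 0, 255], [0, 0, 0, np.float64(1.01), np.float64(1.21), 0, 255], [0, 0, 0, np.float64(0.66), np.float64(1.42), 0, 255], [0, 0, 0, np.float64(0.26), np.float64(1.54), 0, 255], [0, 0, 0, np.float64(-0.13), np.float64(1.56), 0, 255]]
[[0, 0, 0, np.float64(-0.54), np.float64(1.47), 0, 255], [0, 0, 0, np.float64(-0.9), np.float64(1.28), 0, 255], [0, 0, 0, np.float64(-1.21), np.float64(1.01), 0, 255], [0, 0, 0, np.float64(-1.42), np.float64(0.66), 0, 255], [0, 0, 0, np.float64(-1.54), np.float64(0.26), 0, 255], [0, 0, 0, np.float64(-1.56), np.float64(-0.13), 0, 255], [0, 0, 0, np.float64(-1.47), np.float64(-0.54), 0, 255], [0, 0, 0, np.float64(-1.28), np.float64(-0.9), 0, 255]]
[[0, 0, 0, np.float64(-1.01), np.float64(-1.21), 0, 255], [0, 0, 0, np.float64(-0.66), np.float64(-1.42), 0, 255], [0, 0, 0, np.float64(-0.26), np.float64(-1.54), 0, 255], [0, 0, 0, np.float64(0.13), np.float64(-1.56), 0, 255], [0, 0, 0, np.float64(0.54), np.float64(-1.47), 0, 255], [0, 0, 0, np.float64(0.9), np.float64(-1.28), 0, 255], [0, 0, 0, np.float64(1.21), np.float64(-1.01), 0, 255], [0, 0, 0, np.float64(1.42), np.float64(-0.66), 0, 255]]
```

servo_tool([
  [0, 0, 0, 0, -0.15, -0.3, 255],
  [0, 0, 0, 0, 0, 0, 255],
])

```text
time: 8.22
ee_pos: [0.4598, -0.0081, 0.2675]
tcp_rot: [-0.001, 0.707, 0.707, -0.001]
wrist_force: [-4.7, 0.3, -10.6]
gripper_width: 0.0218
gripper_force: 51.6
```

servo_tool([
  [0, 0, 0, 1.54, -0.26, 0, 255],
  [0, 0, 0, 1.56, 0.13, 0, 255],
  [0, 0, 0, 1.47, 0.54, 0, 255],
  [0, 0, 0, 1.28, 0.9, 0, 255],
])

```text
time: 8.72
ee_pos: [0.4728, 0.049, 0.2674]
tcp_rot: [0.0, 0.707, 0.707, -0.003]
wrist_force: [-3.8, -8.8, -12.1]
gripper_width: 0.0215
gripper_force: 51.4
```

```bash
python3 -c "
from arc import *
o=st();print(o['ee_pos'],o['wrist_force'])"
```

```text
t 8.72 ang 139.8 r 0.0605 Ft 9.2 Fr -2.8 Fz -12.1 0.021534914866253804
[0.47280106 0.04903033 0.26743638] [ -3.82397848  -8.81342394 -12.06269893]
```

servo_tool([
  [0, 0, 0, 1.01, 1.21, 0.12, 255],
  [0, 0, 0, 0.66, 1.42, 0, 255],
  [0, 0, 0, 0.26, 1.54, 0, 255],
  [0, 0, 0, -0.13, 1.56, 0, 255],
  [0, 0, 0, -0.54, 1.47, 0, 255],
  [0, 0, 0, -0.9, 1.28, 0, 255],
  [0, 0, 0, -1.21, 1.01, 0, 255],
  [0, 0, 0, -1.42, 0.66, 0, 255],
])

```text
time: 9.72
ee_pos: [0.5741, 0.0287, 0.2672]
tcp_rot: [-0.003, 0.707, 0.707, -0.001]
wrist_force: [-12.8, 5.3, -0.0]
gripper_width: 0.0217
gripper_force: 52.7
```

```bash
python3 -c "
from arc import *
o=st();print(o['ee_pos'],o['wrist_force'])"
```

```text
t 9.72 ang 18.8 r 0.0582 Ft 9.1 Fr -10.4 Fz -0.0 0.0217238784732415
[0.5740568  0.02871307 0.26718313] [-12.8200781    5.26900257  -0.0389234 ]
```

servo_tool([
  [0, 0, 0, -1.54, 0.16, 0, 255],
  [0, 0, 0, -1.56, -0.13, 0, 255],
  [0, 0, 0, -1.47, -0.54, 0, 255],
  [0, 0, 0, -1.28, -0.9, 0, 255],
])

```text
time: 10.22
ee_pos: [0.564, -0.029, 0.2674]
tcp_rot: [-0.0, 0.707, 0.708, 0.003]
wrist_force: [3.6, 7.8, -9.5]
gripper_width: 0.0214
gripper_force: 51.7
```

```bash
sed -i 's/C=.*/C=np.array([.5172,.0095])/' arc.py; python3 -c "
from arc import *
o=st();print(o['ee_pos'],o['wrist_force'])"
```

```text
t 10.22 ang -39.4 r 0.0606 Ft 8.3 Fr -2.2 Fz -9.5 0.02137481652765865
[ 0.56400865 -0.02901029  0.26743941] [ 3.59723056  7.7760752  -9.50546364]
```

servo_tool([
  [0, 0, 0, -1.01, -1.21, 0, 255],
  [0, 0, 0, -0.66, -1.42, 0, 255],
])

```text
time: 10.48
ee_pos: [0.5387, -0.0473, 0.2675]
tcp_rot: [0.002, 0.707, 0.707, 0.002]
wrist_force: [8.6, 2.0, -12.2]
gripper_width: 0.0217
gripper_force: 51.4
```

```bash
python3 -c "
from arc import *
o=st();print(o['ee_pos'],o['wrist_force'])"
```

```text
t 10.47 ang -69.2 r 0.0608 Ft 8.7 Fr 1.2 Fz -12.2 0.021685714106861192
[ 0.53873944 -0.04732096  0.26748663] [  8.55306544   2.00801066 -12.17998984]
```

servo_tool([
  [0, 0, 0, -0.26, -1.54, 0, 255],
  [0, 0, 0, 0.13, -1.56, 0, 255],
])

```text
time: 10.72
ee_pos: [0.5075, -0.0505, 0.2675]
tcp_rot: [0.003, 0.707, 0.707, 0.001]
wrist_force: [8.8, -3.5, -12.0]
gripper_width: 0.0213
gripper_force: 51.3
```

```bash
python3 -c "
from arc import *
o=st();print(o['ee_pos'],o['wrist_force'])"
```

```text
t 10.72 ang -99.2 r 0.0608 Ft 9.2 Fr 2.1 Fz -12.0 0.02130303459233781
[ 0.50746958 -0.05047182  0.26750332] [  8.78653581  -3.54870239 -12.00899512]
```

servo_tool([
  [0, 0, 0, 0.54, -1.47, 0, 255],
  [0, 0, 0, 0.9, -1.28, 0, 255],
])

```text
time: 10.98
ee_pos: [0.4786, -0.0371, 0.2675]
tcp_rot: [0.003, 0.708, 0.706, -0.001]
wrist_force: [3.5, -8.0, -11.3]
gripper_width: 0.0217
gripper_force: 51.5
```

```bash
python3 -c "
from arc import *
o=st()"
```

```text
t 10.97 ang -129.6 r 0.0605 Ft 7.8 Fr 3.9 Fz -11.3 0.021709935803077302
```

servo_tool([
  [0, 0, 0, 1.21, -1.01, 0, 255],
  [0, 0, 0, 1.42, -0.66, 0, 255],
])

```text
time: 11.22
ee_pos: [0.4605, -0.0107, 0.2674]
tcp_rot: [0.003, 0.708, 0.706, -0.002]
wrist_force: [0.7, -8.6, -10.0]
gripper_width: 0.0213
gripper_force: 51.7
```

```bash
python3 -c "
from arc import *
o=st()
f=grab('scene');cv2.imwrite('pics/z5.png',cv2.resize(f['color'][195:265,230:310],None,fx=7,fy=7,interpolation=2))"
```

```text
t 11.22 ang -160.4 r 0.0602 Ft 8.3 Fr 2.2 Fz -10.0 0.02131435714605588
```

View pics/z5.png

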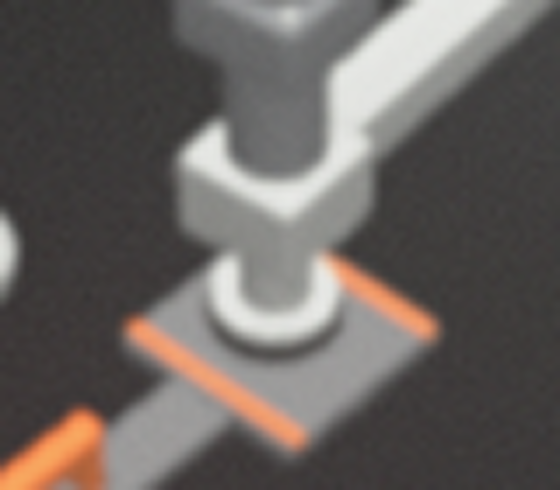

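The picture shows the foot centred on the plate, around (275,300), and close to it. The effort is still about 8 N, so the crank is running free. I'll go on in 30° steps.

servo_tool([
  [0, 0, 0, 1.54, -0.26, 0, 255],
  [0, 0, 0, 1.56, 0.13, 0, 255],
])

```text
time: 11.52
ee_pos: [0.4585, 0.021, 0.2674]
tcp_rot: [0.001, 0.708, 0.707, -0.002]
wrist_force: [-1.0, -8.7, -8.3]
gripper_width: 0.0215
gripper_force: 51.8
```

```bash
python3 -c "
from arc import *
o=st()"
```

```text
t 11.53 ang 168.9 r 0.0598 Ft 8.7 Fr -0.6 Fz -8.3 0.021488162000547338
```

servo_tool([
  [0, 0, 0, 1.47, 0.54, 0, 255],
  [0, 0, 0, 1.28, 0.9, 0, 255],
])

```text
time: 11.78
ee_pos: [0.4728, 0.0491, 0.2673]
tcp_rot: [0.001, 0.707, 0.707, -0.002]
wrist_force: [-2.6, -8.6, -6.6]
gripper_width: 0.0216
gripper_force: 52.1
```

```bash
python3 -c "
from arc import *
o=st()"
```

```text
t 11.78 ang 138.3 r 0.0595 Ft 8.1 Fr -3.8 Fz -6.6 0.021621859118815704
```

Still free at about 419°.

servo_tool([
  [0, 0, 0, 1.01, 1.21, 0, 255],
  [0, 0, 0, 0.66, 1.42, 0, 255],
])

```text
time: 12.02
ee_pos: [0.499, 0.066, 0.2673]
tcp_rot: [0.0, 0.707, 0.707, -0.002]
wrist_force: [-5.5, -8.4, -4.4]
gripper_width: 0.0215
gripper_force: 52.4
```

```bash
python3 -c "
from arc import *
o=st()"
```

```text
t 12.03 ang 107.8 r 0.0593 Ft 7.8 Fr -6.3 Fz -4.4 0.021512703462495363
```

servo_tool([
  [0, 0, 0, 0.26, 1.54, 0, 255],
  [0, 0, 0, -0.13, 1.56, 0, 255],
])

```text
time: 12.28
ee_pos: [0.5296, 0.0676, 0.2672]
tcp_rot: [-0.0, 0.707, 0.707, -0.002]
wrist_force: [-9.9, -7.1, -1.2]
gripper_width: 0.0215
gripper_force: 52.6
```

```bash
python3 -c "
from arc import *
o=st()"
```

```text
t 12.28 ang 78.0 r 0.0594 Ft 8.2 Fr -9.0 Fz -1.2 0.021530273243985754
```

servo_tool([
  [0, 0, 0, -0.6, 1.45, 0, 255],
  [0, 0, 0, -0.9, 1.25, 0, 255],
])

```text
time: 12.52
ee_pos: [0.5566, 0.054, 0.2672]
tcp_rot: [-0.002, 0.707, 0.707, -0.001]
wrist_force: [-10.2, 0.6, -1.3]
gripper_width: 0.0215
gripper_force: 52.6
```

```bash
python3 -c "
from arc import *
o=st()"
```

```text
t 12.53 ang 48.5 r 0.0595 Ft 8.0 Fr -6.3 Fz -1.3 0.021493303270473607
```

servo_tool([
  [0, 0, 0, -1.21, 1.01, 0, 255],
  [0, 0, 0, -1.42, 0.66, 0, 255],
])

```text
time: 12.78
ee_pos: [0.5739, 0.0288, 0.2673]
tcp_rot: [-0.002, 0.707, 0.708, 0.001]
wrist_force: [-8.9, 6.6, -3.0]
gripper_width: 0.0216
gripper_force: 52.4
```

```bash
python3 -c "
from arc import *
o=st()"
```

```text
t 12.78 ang 18.8 r 0.0599 Ft 9.1 Fr -6.3 Fz -3.0 0.021584578008019852
```

servo_tool([
  [0, 0, 0, -1.54, 0.26, 0, 255],
  [0, 0, 0, -1.56, -0.13, 0, 255],
])

```text
time: 13.02
ee_pos: [0.5764, -0.0016, 0.2673]
tcp_rot: [-0.002, 0.707, 0.708, 0.002]
wrist_force: [-3.6, 9.0, -4.9]
gripper_width: 0.0215
gripper_force: 52.1
```

```bash
python3 -c "
from arc import *
o=st()"
```

```text
t 13.03 ang -10.6 r 0.0603 Ft 8.2 Fr -5.2 Fz -4.9 0.021496471639570563
```

servo_tool([
  [0, 0, 0, -1.47, -0.54, 0, 255],
  [0, 0, 0, -1.28, -0.9, 0, 255],
])

```text
time: 13.28
ee_pos: [0.5636, -0.0296, 0.2674]
tcp_rot: [-0.0, 0.707, 0.708, 0.003]
wrist_force: [3.0, 8.1, -9.1]
gripper_width: 0.0212
gripper_force: 51.7
```

```bash
python3 -c "
from arc import *
o=st()"
```

```text
t 13.28 ang -40.1 r 0.0606 Ft 8.1 Fr -2.9 Fz -9.1 0.02124942786111249
```

servo_tool([
  [0, 0, 0, -1.01, -1.21, 0, 255],
  [0, 0, 0, -0.66, -1.42, 0, 255],
])

```text
time: 13.52
ee_pos: [0.5383, -0.0476, 0.2675]
tcp_rot: [0.001, 0.707, 0.707, 0.003]
wrist_force: [8.0, 4.8, -12.1]
gripper_width: 0.0215
gripper_force: 51.4
```

```bash
python3 -c "
from arc import *
o=st()"
```

```text
t 13.53 ang -69.7 r 0.0608 Ft 9.2 Fr -1.7 Fz -12.1 0.021481565900247822
```

servo_tool([
  [0, 0, 0, -0.26, -1.54, 0, 255],
  [0, 0, 0, 0.13, -1.56, 0, 255],
])

```text
time: 13.78
ee_pos: [0.5075, -0.0505, 0.2675]
tcp_rot: [0.003, 0.707, 0.707, 0.002]
wrist_force: [10.5, -1.9, -14.3]
gripper_width: 0.0212
gripper_force: 51.2
```

```bash
python3 -c "
from arc import *
o=st()"
```

```text
t 13.78 ang -99.2 r 0.0608 Ft 10.7 Fr 0.2 Fz -14.3 0.021236797435783453
```

Ft is now up 1.5 N on the previous lap, so the foot first bit at about −63°. Another 30° for a check.

servo_tool([
  [0, 0, 0, 0.54, -1.47, 0, 255],
  [0, 0, 0, 0.9, -1.28, 0, 255],
])

```text
time: 14.02
ee_pos: [0.4792, -0.0377, 0.2675]
tcp_rot: [0.004, 0.708, 0.707, -0.0]
wrist_force: [7.7, -8.2, -14.6]
gripper_width: 0.0213
gripper_force: 51.2
```

```bash
python3 -c "
from arc import *
o=st()"
```

```text
t 14.03 ang -128.8 r 0.0606 Ft 11.1 Fr 1.6 Fz -14.6 0.021282807316690387
```

servo_tool([
  [0, 0, 0, 1.21, -1.01, 0, 255],
  [0, 0, 0, 0.7, -0.4, 0, 255],
  [0, 0, 0, 0, 0, 0, 255],
])

```text
time: 14.4
ee_pos: [0.4636, -0.0182, 0.2674]
tcp_rot: [0.003, 0.707, 0.707, -0.001]
wrist_force: [1.9, -9.3, -10.2]
gripper_width: 0.0216
gripper_force: 51.6
```

```bash
python3 -c "
from arc import *
o=st()"
```

```text
t 14.4 ang -152.7 r 0.0603 Ft 9.1 Fr 2.6 Fz -10.2 0.02158122015776723
```

servo_tool([
  [0, 0, 0, 0, 0, 0, 90],
  [0, 0, 0, 0, 0, 0, 90],
  [0, 0, 0, 0, 0, 0, 90],
  [0, 0, 0, 0, 0, -4, 90],
  [0, 0, 0, 0, 0, -5, 90],
  [0, 0, 0, -2, 0, -2, 90],
  [0, 0, 0, 0, 0, 0, 90],
  [0, 0, 0, 0, 0, 0, 90],
])

```text
time: 15.4
ee_pos: [0.4623, -0.0357, 0.3764]
tcp_rot: [-0.0, 0.707, 0.707, -0.0]
wrist_force: [-0.5, -0.0, -0.3]
gripper_width: 0.0554
gripper_force: 0.0
```

```bash
python3 - <<'E'
from arc import *
t=grab('top');s=grab('scene')
print(ctrl.observe()['wrist_force'])
a=cv2.resize(t['color'][130:310,240:420],(400,400),interpolation=2);b=cv2.resize(s['color'][195:265,230:300],(400,400),interpolation=2);cv2.imwrite('pics/z6.png',np.hstack([a,b]))
E
```

```text
[ 0.15561876  0.26870228 -0.62384246]
```

View pics/z6.png

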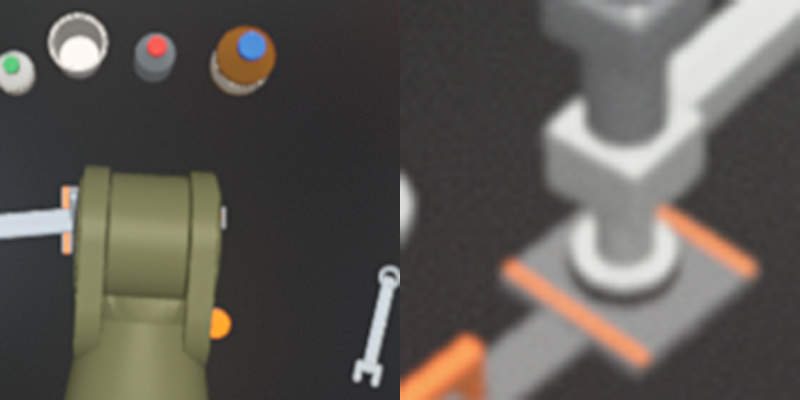

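The foot sits on the plate at about (622,250), fully inside it. The bottles, beaker, spanner and jar look unmoved, though the arm hides the clamp ring in this view. The arm is clear of everything, so I'm handing in.

```bash
python3 -c "
from rig import ctrl
print(ctrl.hand_in())"
```

```text
the job is handed in; nothing more can be done
None
```

I centred the pad under the leg, wound the crank about a quarter turn (roughly 93°) past first bite, released it and handed the job in; the verdict was not shown, and the foot load is inferred from crank effort.

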